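# Aim a sink waste elbow at its pipe and lock it

### The job

Screw the white elbow on the riser clockwise (its top wing is the grip) until its open mouth squarely faces the mouth of the waste pipe, and leave it there (it has no stop). Then take the screwdriver from its stand, set its blade in the slot of the lock bolt beside the riser and, keeping the blade pressed in, turn the bolt clockwise until it stops; finally stand the screwdriver back in the hole of its stand. Leave the other things on the surface where they are.

Things in the scene. Friction and masses are not known exactly. Their poses are not given: they have to be found in the camera images.
- elbow (a joint): turn of the elbow on its thread, rad, growing clockwise seen from above; it sinks 6 mm per full turn. It starts between 0 and 0.5; the facing position is 1.5 to 2.7 rad further clockwise. It moves freely past that (limits -0.3 and 4.6), and stays where it is left; about 0.15 N m of friction.
- elbow_wing (a point): grip point of the upright white wing on the elbow's top, on the vertical turning axis. The wing is 60 mm long (x, the outlet's direction) and 14 mm thick (y); its top is 21 mm above this point (about 175 mm over the surface: carry the screwdriver over or round it, a knock can turn even the locked elbow), the elbow's round top 21 mm below. Body 62 mm across, nut 76 mm.
- elbow_mouth (a point): centre of the open end of the elbow's level outlet (48 mm pipe with a 56 mm collar), 95 mm out from the turning axis and 53 mm below elbow_wing. x points outward, along the outlet.
- pipe_mouth (a point): centre of the open end of the fixed white waste pipe (48 mm, with a 60 mm nut), which lies level, 103 mm from the elbow's turning axis; x points from that axis into the pipe, so when the mouths face, elbow_mouth and pipe_mouth have the same x direction and are 8 mm apart.
- lock_bolt (a joint): turn of the lock bolt, rad, growing clockwise seen from above; starts at 0 to 0.15, fully tight against its stop at 1.4. It sinks 8 mm per turn; about 0.07 N m of friction.
- bolt_slot (a point): centre of the slot's floor in the steel lock bolt (round head 52 mm across, axis vertical, 90 mm from the elbow's axis and level with the foot of the elbow's nut). The slot runs along x: 40 mm long, 8 mm wide, 11 mm deep, its long edges sloped so that the mouth is 18 mm wide. The head's top is 11 mm above this point. The screwdriver's blade has about 0.17 rad of play in the slot either way, to be taken up before the bolt follows.
- driver_grip (a point): centre of the black handle of the screwdriver, which stands upright, blade down, in the stand. The handle is a flat-sided block 34 mm (along x) by 26 mm (along y), 84 mm tall, with a 44 mm round flange 8 mm thick under it that rests on the stand's top. Grip it across the 26 mm. 160 g.
- driver_tip (a point): the screwdriver's blade end, 130 mm straight below driver_grip. The blade is 20 mm wide along x and 5 mm thick along y (same axes as the handle); the flange's underside is 80 mm above the tip.
- stand_hole (a point): centre of the 31 mm round hole, at the top face, of the fixed plywood stand (90 x 90 mm, 100 mm tall). With the screwdriver home its flange rests on this face and its tip is 80 mm below this point.
- jar_mid (a point): bystander: open glass jar, 70 mm across, 75 mm tall; point at its middle
- spare_nut_mid (a point): bystander: spare white plastic pipe nut, a ring 68 mm across, 20 mm tall; point at its middle
- trap_bend_mid (a point): bystander: spare white U-shaped pipe bend lying flat, about 135 x 125 x 48 mm; point at its middle
- scrub_brush_mid (a point): bystander: scrubbing brush, 180 mm long, lying; point at its middle
Things that resemble listed ones, but are neither listed nor needed, are in the scene too. What is shaped like the part that bears driver_grip but orange or purple is not meant.

How it is judged:
By the outcome, as a careful person would: the job done as asked, in the order asked, and still so for the second after the job is handed in, with the robot touching nothing.
It also fails if it takes over 61 s, if anything falls off the work surface, if the arm or the gripper's body presses on something with over 40 N, if the wrist force passes 120 N, or if a joint passes its speed limit or range.

### The arm

A 7-joint arm with a two-finger parallel gripper is mounted at the origin on the work surface. World frame = base frame: x ahead of the robot, y to its left, z up, the work surface at z = 0. Lengths are in m, angles in rad, forces in N, time in s.
With the tool pointing down it reaches from about 0.4 to 0.85 m from the base axis. Payload 10.4 kg.
Tool frame: the origin (TCP) lies at the very end of the fingers, on their centre line; the grasp point (between the pads) lies 19 mm behind it; z points along the fingers, y is the direction in which the jaws open and shut (so a half turn about z gives the same grasp; the last joint's range is limited). The gripper opens to 87 mm and grips with 3 to 60 N. Pads are 19 mm wide; open, the fingers measure 117 mm over their backs; the gripper's body (75 mm by 190 mm) begins 51 mm behind the grasp point.
Start: joints at [-1.129, 0.332, -0.065, 1.46, 0.022, 1.35, -0.088], TCP at [0.28, 0.559, 0.189] pointing down, gripper open.
Joint ranges: [-2.6, 2.6], [-0.5, 2.12], [-1.47, 1.34], [0.16, 2.42], [-1.27, 4.41], [0.06, 2.06], [-2.6, 2.6]. Speed limits (rad/s): [2.22, 2.22, 2.79, 2.79, 3.14, 3.14, 3.14].

### API

Orientations are given as a unit quaternion [x, y, z, w].
In Python, from bench import r, eyes, job gives the robot as it stands. The module is installed in compiled form; this text tells all that it offers.
- The arm moves only by the tool play_rows, never from a script. Its argument "motion" is a list of rows, each a list of 7 numbers: the shift along the tool's x, y, z as a fraction of full scale, then the turn, a rotation vector about the tool's x, y, z as a fraction of full scale, then the opening in per cent of the stroke, from 0 (shut) to 100 (fully open). A call has 1 to 5 rows; each row is the pose to reach, as a shift and turn from the pose commanded when the call began, along the tool's axes at that moment; what a row does not reach only later rows make up. Full scale, the value 1, is 0.2 m for a shift and 90 degrees for a turn. A row lasts 1/8 s, in which the tool goes at most 62.5 mm and 10.7 degrees, less where a joint would pass 70% of its speed; a pose out of reach is approached as far as the arm can. A call with a number of a shift or a turn outside -1 to 1 is refused whole. A call with a gripper value outside its range is refused whole. The fingers move at their own pace and stop on an object; "squeeze" is the grip in N (left out, the last holds). Time passes only in rows, so rows that repeat a pose let the fingers close. It gives the time, the measured TCP pose, the force and the opening at its end, in the units of the state.
- r.read_state(): the state, without advancing time (a new reading comes with each control period).
- eyes.camera(name): name is "side" or "top" or "wrist"; returns a dict with "image" (480x640x3 uint8, red, green, blue), "mtx" (3x3 intrinsics, pixels), "R" (3x3) and "t" (3): a world point X has camera coordinates R X + t. Camera axes: x right, y down, z forward; pixel columns grow to the right and rows downward; lengths in m; the calibration is good to about 2 mm. A picture is of the moment at which its call begins. There is no depth.
- job.close_job(): hands the job in, once; it reports no verdict.
Trained networks look in a picture, given as the dict that the camera call returned (one of the last four; its "shot" number tells which), for a name from the list of things; names that differ only in an ending like _2 or _b are one class to them, and where a whole thing is asked for, a point or a joint stands for the part that bears it (a point fixed in the world has none). Each returns a list of dicts, best first, with "p" (0 to 1); they miss things now and then, are a little off and sometimes report something else, mostly with a low value. They report only what shows in the picture. A call takes as long as a camera call. They do not tell look-alikes from the thing itself.
- eyes.regions_of(picture, label): "region" (480x640 bool, what is visible of it) and "xy" ([column, row] in pixels, amid what is visible of it).
- eyes.landmark_of(picture, label): "xy" ([column, row] in pixels: a listed point, or the origin of a listed thing).
The state is a dict: "time": time; "joint_positions": joint angles; "joint_vel": joint speeds; "joint_torque": joint torques, N m; "ee_pos": TCP position; "eef_rot": TCP orientation; "ft_force": force on the tool from outside, world axes, zero at the start; "torque": the same for the moment, N m; "width": finger opening in m.
Only numpy, scipy, OpenCV 4.12 (cv2) and the standard library are available. Lean on these libraries where they do the work, as an engineer would, in place of code of your own. Each camera call takes 0.05 s, during which the arm holds its last target. There are 200 camera calls.

## Working session

There is one attempt and no reset: what is moved stays moved. The work goes in short steps, Python scripts to look and compute and a tool call to move; the robot and the scene stay as the last step left them, time stands still between calls to the robot, and variables do not carry over. Pictures are saved under pics/ and viewed, about 8 in all and at most 12, crops included, and the job is handed in when it is done.

Besides the shell and the picture viewer there is one more tool, called after ">>>" as name(argument=value, ...) on one line, values as JSON. play_rows: Moves the arm, as the interface text tells. Shift numbers are shares of 0.2 m and turn numbers shares of 90 degrees, none past 1 either way. Its arguments: {"type":"object","properties":{"motion":{"type":"array","items":{"type":"array","items":{"type":"number"}}},"squeeze":{"type":"number"}},"required":["motion"]}

```bash
mkdir -p pics; cat > h.py <<'E'
import numpy as np, cv2
from bench import r, eyes, job
from scipy.spatial.transform import Rotation as R
def ray(c,xy):
    d=c["R"].T@(np.linalg.inv(c["mtx"])@[xy[0],xy[1],1.]); return -c["R"].T@c["t"], d/np.linalg.norm(d)
def atz(c,xy,z):
    o,d=ray(c,xy); return o+d*(z-o[2])/d[2]
def tri(ps):
    A=0;b=0
    for c,xy in ps:
        o,d=ray(c,xy);P=np.eye(3)-np.outer(d,d);A=A+P;b=b+P@o
    return np.linalg.solve(A,b)
def proj(c,X):
    p=c["mtx"]@(c["R"]@np.asarray(X,float)+c["t"]); return p[:2]/p[2]
def save(c,n,crop=None,s=1):
    im=c["image"][:,:,::-1]
    if crop: im=im[crop[1]:crop[3],crop[0]:crop[2]]
    cv2.imwrite("pics/"+n,cv2.resize(im,None,fx=s,fy=s,interpolation=cv2.INTER_CUBIC))
E
python3 - <<'E'
from h import *
np.set_printoptions(precision=4,suppress=True)
C={n:eyes.camera(n) for n in("side","top","wrist")}
ims=[]
for n,c in C.items():
    save(c,n+"0.png"); print(n,-c["R"].T@c["t"],c["R"][2])
    for l in "elbow_wing elbow_mouth pipe_mouth bolt_slot driver_grip driver_tip stand_hole jar_mid spare_nut_mid trap_bend_mid scrub_brush_mid".split():
        print(n,l,[(round(d["p"],2),np.round(d["xy"]).tolist()) for d in eyes.landmark_of(c,l)][:4])
s=r.read_state();print(s["ee_pos"],s["eef_rot"],s["width"],s["time"])
E
```

```text
side [-0.2015 -0.8823  1.0211] [ 0.5314  0.5745 -0.6226]
side elbow_wing [(0.56, [283.0, 205.0])]
side elbow_mouth [(0.67, [251.0, 238.0])]
side pipe_mouth [(0.96, [237.0, 222.0])]
side bolt_slot [(0.51, [313.0, 235.0])]
side driver_grip [(0.88, [434.0, 320.0]), (0.75, [417.0, 272.0]), (0.68, [435.0, 256.0])]
side driver_tip [(0.73, [426.0, 360.0])]
side stand_hole [(0.95, [411.0, 286.0])]
side jar_mid [(0.85, [326.0, 336.0])]
side spare_nut_mid [(0.69, [255.0, 331.0]), (0.44, [237.0, 222.0])]
side trap_bend_mid [(0.74, [389.0, 259.0])]
side scrub_brush_mid [(0.85, [176.0, 282.0])]
top [ 0.4568 -0.0506  1.4739] [ 0.0874  0.0097 -0.9961]
top elbow_wing [(0.77, [260.0, 235.0])]
top elbow_mouth []
top pipe_mouth [(0.73, [231.0, 268.0])]
top bolt_slot [(0.87, [287.0, 215.0])]
top driver_grip [(0.81, [416.0, 167.0]), (0.58, [471.0, 240.0])]
top driver_tip [(0.84, [414.0, 179.0]), (0.74, [462.0, 243.0]), (0.67, [431.0, 206.0]), (0.65, [350.0, 170.0])]
top stand_hole [(0.92, [427.0, 212.0]), (0.41, [286.0, 213.0])]
top jar_mid [(0.76, [397.0, 293.0])]
top spare_nut_mid [(0.66, [346.0, 334.0])]
top trap_bend_mid [(0.75, [357.0, 170.0]), (0.64, [345.0, 331.0])]
top scrub_brush_mid [(0.65, [229.0, 345.0])]
wrist [0.2211 0.5879 0.3837] [ 0.2156 -0.1089 -0.9704]
wrist elbow_wing []
wrist elbow_mouth []
wrist pipe_mouth []
wrist bolt_slot []
wrist driver_grip []
wrist driver_tip []
wrist stand_hole []
wrist jar_mid []
wrist spare_nut_mid []
wrist trap_bend_mid []
wrist scrub_brush_mid []
[0.2802 0.5587 0.1893] [ 0.2303  0.9731  0.     -0.    ] 0.0870955170380008 1.8
```

```bash
python3 - <<'E'
import cv2
a=cv2.imread("pics/side0.png")[160:400,140:500];cv2.imwrite("pics/s1.png",cv2.resize(a,None,fx=2.2,fy=2.2,interpolation=cv2.INTER_CUBIC))
a=cv2.imread("pics/top0.png")[120:380,190:510];cv2.imwrite("pics/t1.png",cv2.resize(a,None,fx=2.3,fy=2.3,interpolation=cv2.INTER_CUBIC))
E
```

```text
(no output)
```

View pics/s1.png

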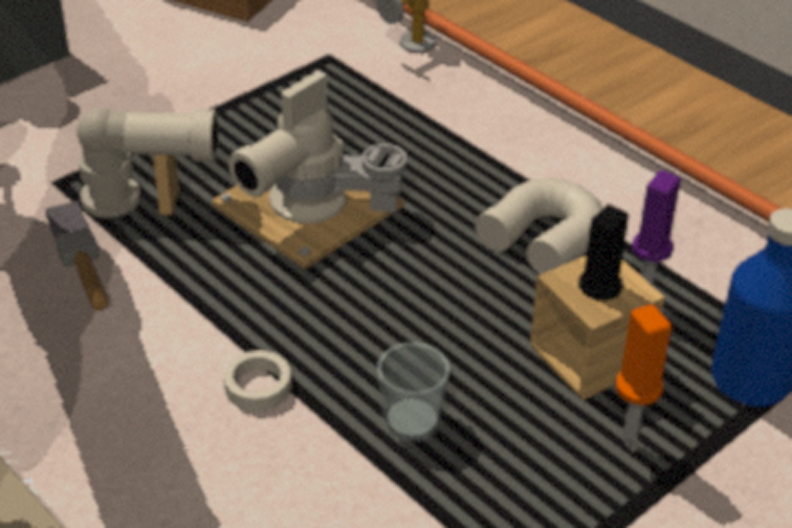

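View pics/t1.png

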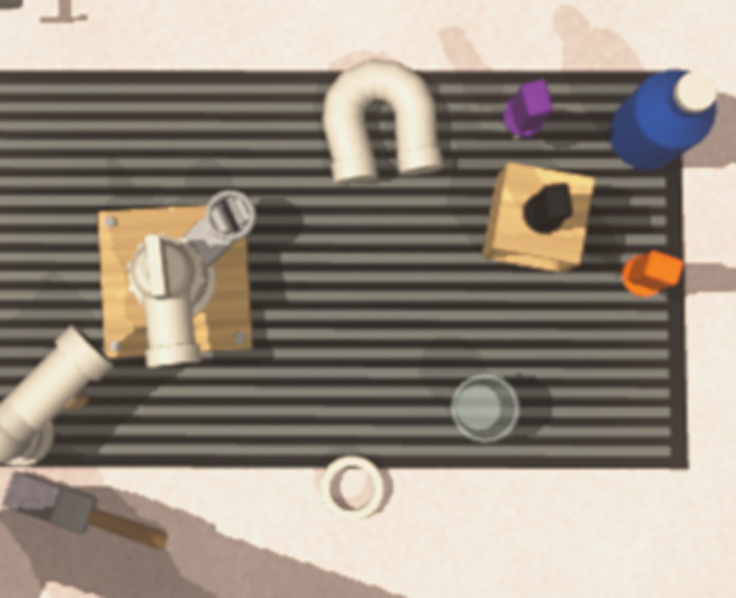

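```bash
python3 - <<'E'
from h import *
np.set_printoptions(precision=4,suppress=True)
s=eyes.camera("side");t=eyes.camera("top")
L=lambda c,l,k=None:(lambda D:D[0]["xy"] if k is None else min(D,key=lambda d:np.hypot(*(np.array(d["xy"])-k)))["xy"])(eyes.landmark_of(c,l))
P={}
for l in "elbow_wing pipe_mouth bolt_slot stand_hole jar_mid spare_nut_mid trap_bend_mid".split():
    P[l]=tri([(s,L(s,l)),(t,L(t,l))]); print(l,P[l],[np.round(proj(c,P[l])-L(c,l),1) for c in(s,t)])
print("grip side at",L(s,"driver_grip",(417,272)))
h=P["stand_hole"];print([proj(c,h+[0,0,.05]) for c in (s,t)])
w=P["elbow_wing"]
for n in("pipe_mouth","bolt_slot"):
    d=P[n]-w;print(n,np.hypot(*d[:2]),np.degrees(np.arctan2(d[1],d[0])),d[2])
m=tri([(s,L(s,"elbow_mouth")) ])if 0 else atz(s,L(s,"elbow_mouth"),w[2]-.053);d=m-w;print("mouth",m,np.hypot(*d[:2]),np.degrees(np.arctan2(d[1],d[0])))
E
```

```text
elbow_wing [0.5814 0.1078 0.1618] [array([-2.,  0.]), array([ 1.3, -1.6])]
pipe_mouth [0.5086 0.1981 0.088 ] [array([-0.5, -0. ]), array([ 0.3, -0.4])]
bolt_slot [0.6461 0.0512 0.0613] [array([-2.3,  0.1]), array([ 1.6, -1.8])]Traceback (most recent call last):
  File "<stdin>", line 7, in <module>
  File "<stdin>", line 4, in <lambda>
  File "<stdin>", line 4, in <lambda>
IndexError: list index out of range
```

>>> play_rows(motion=[[-1,-0.6,-0.5,0,0,0,100],[-1,-0.6,-0.5,0,0,0,100],[-1,-0.6,-0.5,0,0,0,100],[-1,-0.6,-0.5,0,0,0,100]])

```text
time: 3.05
ee_pos: [0.4041, 0.363, 0.2888]
eef_rot: [0.23, 0.973, 0.0, 0.0]
ft_force: [1.2, -0.1, -0.2]
width: 0.087
```

>>> play_rows(motion=[[-1,-0.6,-0.2,0,0,0,100],[-1,-0.6,-0.2,0,0,0,100],[-1,-0.6,-0.2,0,0,0,100],[-1,-0.6,-0.2,0,0,0,100],[-1,-0.6,-0.2,0,0,0,100]])

```text
time: 3.68
ee_pos: [0.5302, 0.1635, 0.3285]
eef_rot: [0.234, 0.972, -0.0, 0.001]
ft_force: [0.1, 0.7, -0.7]
width: 0.0868
```

```bash
python3 - <<'E'
from h import *
np.set_printoptions(precision=4,suppress=True)
c=eyes.camera("wrist");save(c,"w2.png")
for l in "elbow_wing elbow_mouth pipe_mouth bolt_slot".split():
    print(l,[(round(d["p"],2),np.round(d["xy"],1).tolist()) for d in eyes.landmark_of(c,l)][:4])
s=r.read_state();print(s["ee_pos"],s["eef_rot"],s["joint_positions"],s["time"],-c["R"].T@c["t"],c["R"][2])
E
```

```text
elbow_wing [(0.81, [308.9, 278.4])]
elbow_mouth [(0.66, [259.5, 199.2])]
pipe_mouth [(0.85, [335.6, 178.8])]
bolt_slot [(0.6, [288.3, 318.7])]
[0.5275 0.1694 0.3275] [ 0.229   0.9734  0.0001 -0.0003] [-0.6202  0.134   0.259   1.4226 -0.0347  1.5898  0.7446] 3.925 [0.4712 0.1933 0.5236] [ 0.217  -0.11   -0.9699]
```

View pics/w2.png

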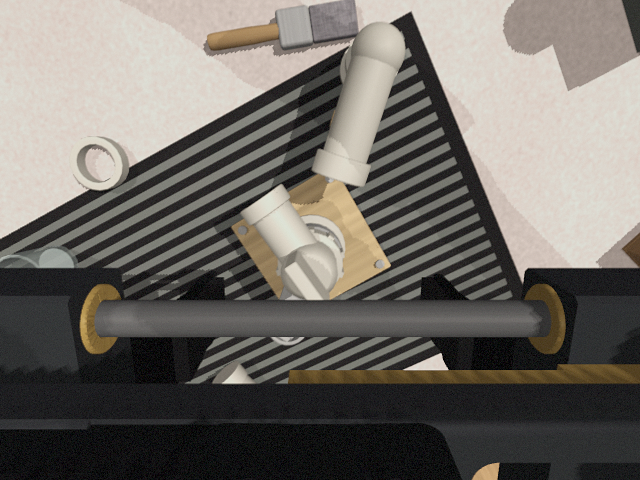

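```bash
cat > fit.py <<'E'
from h import *
from scipy.optimize import least_squares
np.set_printoptions(precision=4,suppress=True)
def fit(names,n=1,zw=.154):
    obs=[]
    for nm in names:
        for k in range(n):
            c=eyes.camera(nm)
            for l in "elbow_wing elbow_mouth pipe_mouth bolt_slot".split():
                D=eyes.landmark_of(c,l)
                if D and D[0]["p"]>.4: obs.append((c,l,np.array(D[0]["xy"]),nm))
    def pts(v):
        x,y,z,th,ph,be,zb=v; u=lambda a,d,h:np.array([x+d*np.cos(a),y+d*np.sin(a),z+h])
        return {"elbow_wing":u(0,0,0),"elbow_mouth":u(th,.095,-.053),"pipe_mouth":u(ph,.103,-.053),"bolt_slot":u(be,.09,zb-z)}
    f=lambda v:np.concatenate([(proj(c,pts(v)[l])-xy) for c,l,xy,_ in obs]+[[(v[2]-zw)/.001]])
    q=least_squares(f,[.578,.115,.154,3.2,2.25,-.7,.06],loss="soft_l1")
    P=pts(q.x)
    for c,l,xy,nm in obs: print(nm,l,np.round(proj(c,P[l])-xy,1))
    print("axis",q.x[:3],"th ph be deg",np.degrees(q.x[3:6]),"zb",q.x[6]); return q.x,P
E
python3 - <<'E'
from fit import *
v,P=fit(["side","top","wrist"],2); print(P)
# grip driver / stand
s=eyes.camera("side");t=eyes.camera("top")
for c,k in((s,(417,272)),(t,(430,210))):
    for l in("driver_grip","stand_hole"):
        print(l,[(round(d["p"],2),np.round(d["xy"]).tolist()) for d in eyes.landmark_of(c,l)])
    for l in("driver_grip",):
        print(l,[(round(d["p"],2),np.round(d["xy"]).tolist()) for d in eyes.regions_of(c,l)])
E
```

```text
side elbow_wing [-3.9  1.2]
side elbow_mouth [-0.7 -0.7]
side pipe_mouth [-0.7 -2.9]
side bolt_slot [-1.   0.5]
side elbow_wing [-3.5  2.7]
side elbow_mouth [-0.   0.9]
side pipe_mouth [ 0.9 -1.5]
side bolt_slot [-2.3  0.3]
top elbow_wing [-0.4 -2. ]
top elbow_mouth [ 5.1 38.2]
top bolt_slot [ 1.1 -0. ]
top elbow_wing [-2.1 -1.9]
top elbow_mouth [-1.   0.3]
top bolt_slot [-135.3    0.5]
wrist elbow_wing [-0.4  2.2]
wrist elbow_mouth [2.  1.4]
wrist pipe_mouth [-0.5 -0.7]
wrist bolt_slot [0.9 0.4]
wrist elbow_wing [-3.4  1.2]
wrist elbow_mouth [-0.3  0.4]
wrist pipe_mouth [ 0.4 -1.9]
wrist bolt_slot [-0.6  0.4]
axis [0.5844 0.1194 0.153 ] th ph be deg [186.7898 137.716  -46.6289] zb 0.06591622326496417
{'elbow_wing': array([0.5844, 0.1194, 0.153 ]), 'elbow_mouth': array([0.4901, 0.1082, 0.1   ]), 'pipe_mouth': array([0.5082, 0.1887, 0.1   ]), 'bolt_slot': array([0.6462, 0.054 , 0.0659])}
driver_grip [(0.94, [415.0, 275.0]), (0.94, [432.0, 320.0]), (0.57, [436.0, 256.0])]
stand_hole [(0.81, [413.0, 291.0])]
driver_grip [(0.9, [433.0, 324.0]), (0.68, [432.0, 261.0]), (0.67, [414.0, 278.0])]
driver_grip [(0.94, [474.0, 237.0]), (0.82, [428.0, 208.0]), (0.64, [422.0, 166.0])]
stand_hole [(0.65, [424.0, 213.0]), (0.62, [265.0, 278.0])]
driver_grip [(0.87, [472.0, 238.0]), (0.82, [432.0, 209.0]), (0.75, [417.0, 169.0])]
```

>>> play_rows(motion=[[-0.366,-0.097,0.35,0,0,-0.37,60],[-0.366,-0.097,0.35,0,0,-0.37,60],[-0.366,-0.097,0.35,0,0,-0.37,60],[-0.366,-0.097,0.35,0,0,-0.37,60]])

```text
time: 6.32
ee_pos: [0.5851, 0.1175, 0.2575]
eef_rot: [-0.058, 0.998, -0.0, -0.0]
ft_force: [-0.9, 1.1, 0.7]
width: 0.0571
```

```bash
python3 - <<'E'
from fit import *
v,P=fit(["wrist","wrist","side"],2)
c=eyes.camera("wrist");save(c,"w3.png")
s=r.read_state();print(s["ee_pos"],s["eef_rot"],s["joint_positions"],s["time"],-c["R"].T@c["t"],c["R"][2])
print("tcp px",proj(c,s["ee_pos"]),"wing top ends",[proj(c,P["elbow_wing"]+np.array([a*np.cos(v[3]),a*np.sin(v[3]),.021])) for a in(-.03,.03)])
E
```

```text
wrist elbow_wing [ 2.1 -0. ]
wrist elbow_mouth [ 0.7 -0.7]
wrist pipe_mouth [ 3.9 -0.5]
wrist bolt_slot [ 0.7 -2. ]
wrist elbow_wing [-0.7  2.3]
wrist elbow_mouth [-0.2  0.4]
wrist bolt_slot [0.8 0.5]
wrist elbow_wing [-1.1 -0.6]
wrist elbow_mouth [-1.7  1.3]
wrist pipe_mouth [-1.9  0.3]
wrist bolt_slot [-1.1  1.3]
wrist elbow_wing [-0.7  4.6]
wrist elbow_mouth [ 0.8 -0.7]
wrist pipe_mouth [ 0.9 -1.6]
wrist bolt_slot [-2.1  0.2]
side elbow_wing [-2.6  2.6]
side elbow_mouth [-0.1  1.4]
side pipe_mouth [-0.6 -1.9]
side bolt_slot [-1.1  1. ]
side elbow_wing [-3.7  0.3]
side pipe_mouth [ 0.7 -1.7]
axis [0.5844 0.1193 0.1535] th ph be deg [187.1775 136.8404 -48.0099] zb 0.06258322164387467
[0.585  0.1177 0.2578] [-0.0582  0.9983  0.      0.    ] [-0.4871  0.241   0.2601  1.4448 -0.0619  1.4637  1.4596] 7.875 [0.5196 0.11   0.4529] [ 0.2401  0.0283 -0.9703]
tcp px [322.2857 274.3238] wing top ends [array([324.8948, 276.2018]), array([324.2716, 196.8507])]
```

View pics/w3.png

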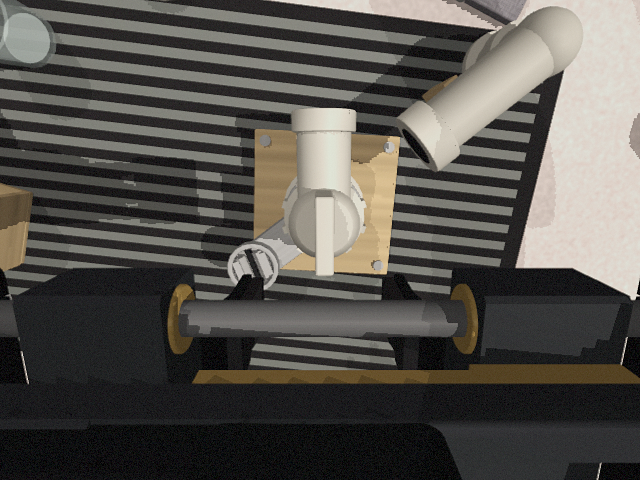

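>>> play_rows(motion=[[0,0.008,0.3,0,0,-0.004,60],[0,0.008,0.59,0,0,-0.004,60],[0,0.008,0.59,0,0,-0.004,60],[0,0.008,0.59,0,0,-0.004,10],[0,0.008,0.59,0,0,-0.004,0]], squeeze=30)

```text
time: 8.5
ee_pos: [0.5865, 0.1196, 0.1427]
eef_rot: [-0.061, 0.998, 0.001, 0.002]
ft_force: [0.7, 0.6, -0.8]
width: 0.0396
```

>>> play_rows(motion=[[0,0,0,0,0,0,0],[0,0,0,0,0,0,0]])

```text
time: 8.75
ee_pos: [0.5852, 0.1194, 0.1406]
eef_rot: [-0.061, 0.998, 0.0, 0.001]
ft_force: [0.6, 0.8, -0.3]
width: 0.0201
```

>>> play_rows(motion=[[0,0,0,0,0,0,0],[0,0,0,0,0,0,0],[0,0,0.001,0,0,0.11,0],[0,0,0.002,0,0,0.22,0],[0,0,0.002,0,0,0.33,0]])

```text
time: 9.38
ee_pos: [0.5851, 0.119, 0.1397]
eef_rot: [0.199, 0.98, -0.0, 0.0]
ft_force: [-0.2, -1.6, 2.1]
width: 0.0128
```

>>> play_rows(motion=[[0,0,0.001,0,0,0.1,0],[0,0,0.002,0,0,0.17,0],[0,0,0.002,0,0,0.17,0],[0,0,0.002,0,0,0.17,0]])

```text
time: 9.88
ee_pos: [0.5851, 0.1191, 0.1393]
eef_rot: [0.324, 0.946, 0.0, 0.0]
ft_force: [-0.4, -1.9, 4.7]
width: 0.0125
```

```bash
python3 - <<'E'
from fit import *
v,P=fit(["wrist","wrist","side"],1)
c=eyes.camera("wrist");save(c,"w4.png")
s=r.read_state();print(s["ee_pos"],s["eef_rot"],s["width"],s["torque"],s["ft_force"],s["joint_positions"],s["time"])
E
```

```text
wrist elbow_wing [1.2 1.8]
wrist elbow_mouth [-0.7 -0.2]
wrist pipe_mouth [ 0.  -0.4]
wrist bolt_slot [1.9 1.2]
wrist elbow_wing [-1.8  0.1]
wrist elbow_mouth [1. 0.]
wrist bolt_slot [-1.4 -0.6]
side elbow_wing [-3.1 -0.8]
side elbow_mouth [-0.9  2. ]
side pipe_mouth [-0.5 -0.4]
side bolt_slot [-0.7  0.5]
axis [0.5842 0.1188 0.1521] th ph be deg [141.8166 135.9778 -46.3296] zb 0.06645430979801847
[0.5851 0.119  0.1393] [0.3245 0.9459 0.0002 0.0003] 0.012924804011329019 [-0.4844  0.1353  0.0352] [-0.5567 -1.6982  5.6187] [-0.5675  0.3071  0.3546  1.6245 -0.1116  1.2294  0.7191] 10.675
```

View pics/w4.png

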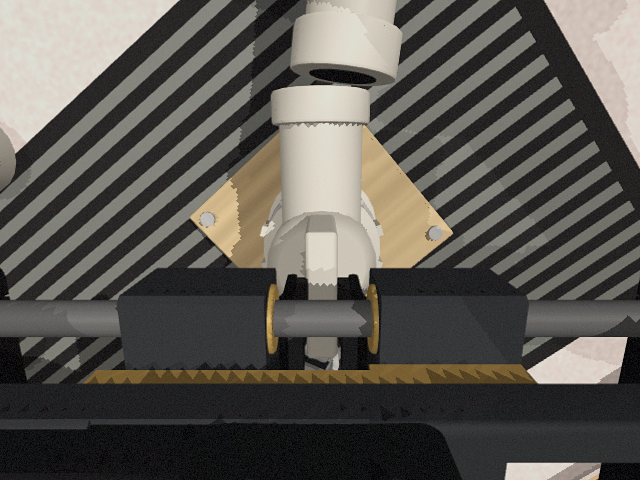

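```bash
cat > ax.py <<'E'
from fit import *
A=np.array([.5851,.119])
def mids(c,rows,lo,hi,col):
    g=cv2.GaussianBlur(c["image"],(3,3),0).astype(float); m=(g.min(2)>135)&(g.max(2)-g.min(2)<40)
    out=[]
    for rr in rows:
        a=col
        while a>lo and m[rr,a]:a-=1
        b=col
        while b<hi and m[rr,b]:b+=1
        out.append((rr,a,b))
    return out
def line(c,M):
    X=np.array([atz(c,((a+b)/2,rr),.0995)[:2] for rr,a,b in M]); q=X.mean(0);u=np.linalg.svd(X-q)[2][0]
    if u@(q-A)<0:u=-u
    d=q-A; print(" mid",q,"bearing from axis",np.degrees(np.arctan2(d[1],d[0])),"line dir",np.degrees(np.arctan2(u[1],u[0])))
E
python3 - <<'E'
from ax import *
c=eyes.camera("wrist")
for rows,col in((range(22,62,6),345),(range(92,122,5),320),(range(130,200,10),320),(range(2,12,3),350)):
    M=mids(c,rows,230,440,col);print(M);line(c,M)
t=atz(c,(343,75),.0995)[:2]-A;print(np.degrees(np.arctan2(t[1],t[0])),np.hypot(*t))
E
```

```text
[(22, 299, 393), (28, 298, 398), (34, 297, 403), (40, 296, 402), (46, 296, 400), (52, 295, 399), (58, 294, 398)]
 mid [0.4969 0.2052] bearing from axis 135.66530207361538 line dir 141.44749605999834
[(92, 275, 370), (97, 276, 370), (102, 276, 370), (107, 276, 369), (112, 276, 369), (117, 276, 369)]
 mid [0.515  0.1736] bearing from axis 142.08676480712373 line dir 141.4377601204826
[(130, 283, 362), (140, 283, 362), (150, 283, 362), (160, 283, 362), (170, 284, 361), (180, 284, 361), (190, 284, 362)]
 mid [0.5396 0.1544] bearing from axis 142.11475255786112 line dir 142.45332845110732
[(2, 317, 396), (5, 310, 396), (8, 310, 395), (11, 310, 395)]
 mid [0.4856 0.2177] bearing from axis 135.23420428694138 line dir 116.37561762795183
135.84914337287418 0.10524496039289373
```

>>> play_rows(motion=[[0,0,0,0,0,0.071,0],[0,0,0,0,0,0.071,0],[0,0,0,0,0,0.071,0]])

```text
time: 11.1
ee_pos: [0.585, 0.119, 0.1392]
eef_rot: [0.376, 0.927, 0.0, 0.0]
ft_force: [-0.3, -2.1, 5.5]
width: 0.013
```

```bash
python3 - <<'E'
from ax import *
c=eyes.camera("wrist");save(c,"w5.png")
for rows,col in((range(22,62,6),322),(range(92,122,5),320),(range(130,200,10),320),(range(2,16,3),325)):
    M=mids(c,rows,200,440,col);print(M);line(c,M)
s=r.read_state();a=np.degrees(2*np.arctan2(s["eef_rot"][1],s["eef_rot"][0]));print("toolx",a,s["ee_pos"],s["joint_positions"],s["time"])
E
```

```text
[(22, 272, 373), (28, 272, 377), (34, 272, 377), (40, 272, 376), (46, 272, 376), (52, 272, 376), (58, 272, 375)]
 mid [0.4977 0.2049] bearing from axis 135.52794797206136 line dir 136.41092973024033
[(92, 275, 368), (97, 275, 369), (102, 275, 369), (107, 276, 369), (112, 275, 369), (117, 275, 369)]
 mid [0.5211 0.1807] bearing from axis 136.08109654142922 line dir 136.83724683914033
[(130, 286, 362), (140, 282, 362), (150, 282, 362), (160, 283, 361), (170, 283, 361), (180, 284, 361), (190, 284, 362)]
 mid [0.5437 0.1591] bearing from axis 135.934554909741 line dir 135.44826756936678
[(2, 282, 367), (5, 281, 367), (8, 281, 367), (11, 281, 366), (14, 282, 366)]
 mid [0.4863 0.2159] bearing from axis 135.53618461908744 line dir 132.68609517455536
toolx 135.83907568599338 [0.585  0.119  0.1392] [-0.5803  0.3083  0.3703  1.6254 -0.1167  1.2294  0.6132] 11.15
```

View pics/w5.png

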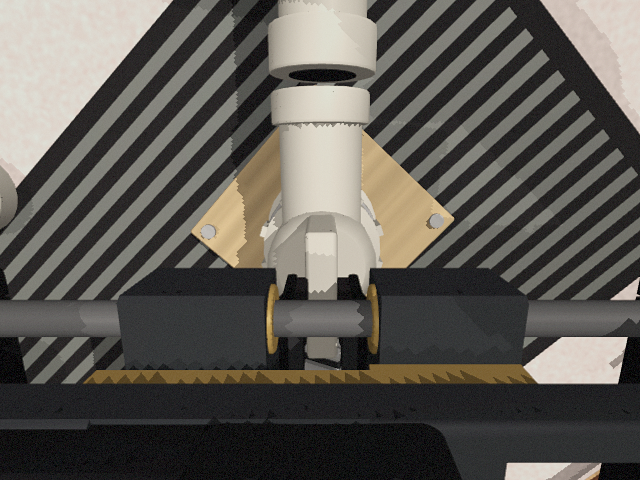

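>>> play_rows(motion=[[0,0,0,0,0,0,50],[0,0,0,0,0,0,50],[0,0,0,0,0,0,50],[0,0,-0.3,0,0,0,50],[0,0,-0.6,0,0,0,60]])

```text
time: 11.78
ee_pos: [0.5843, 0.1192, 0.26]
eef_rot: [0.377, 0.926, -0.0, -0.001]
ft_force: [1.3, 1.1, 0.2]
width: 0.047
```

>>> play_rows(motion=[[0,0,-0.3,0,0,0,70],[0,0,-0.45,0,0,0,70]])

```text
time: 12.02
ee_pos: [0.5854, 0.1194, 0.3525]
eef_rot: [0.377, 0.926, 0.001, 0.001]
ft_force: [0.7, 0.4, -0.5]
width: 0.0592
```

```bash
python3 - <<'E'
from ax import *
s=eyes.camera("side");t=eyes.camera("top")
H=tri([(s,(412,288.5)),(t,(425.5,212.5))]);G=tri([(s,(416,273.5)),(t,(429,208))]);print(H,G)
print([proj(c,H) for c in(s,t)],[proj(c,G) for c in(s,t)])
for l in("driver_grip","stand_hole"):
  for c in(s,t): print(l,[(round(d["p"],2),np.round(d["xy"]).tolist()) for d in eyes.landmark_of(c,l)])
st=r.read_state();print(st["ee_pos"],st["eef_rot"],st["joint_positions"],st["time"],st["width"])
E
```

```text
[ 0.6461 -0.2692  0.1035] [ 0.6507 -0.2707  0.1453]
[array([410.9187, 288.6345]), array([426.2066, 211.7668])] [array([414.9103, 273.644 ]), array([429.7249, 207.2539])]
driver_grip [(0.67, [418.0, 275.0]), (0.64, [435.0, 321.0]), (0.58, [436.0, 256.0])]
driver_grip [(0.93, [432.0, 210.0]), (0.79, [420.0, 166.0]), (0.72, [474.0, 238.0])]
stand_hole [(0.94, [413.0, 289.0])]
stand_hole [(0.97, [424.0, 214.0])]
[0.5843 0.1193 0.3474] [ 0.3773  0.9261 -0.0007 -0.0009] [-0.5875  0.2442  0.3974  1.2693 -0.0939  1.6484  0.5891] 12.325 0.06094282525650137
```

>>> play_rows(motion=[[-0.8,-0.59,0,0,0,0,70],[-0.8,-0.59,0,0,0,0,70],[-0.8,-0.59,0,0,0,0,70],[-0.8,-0.59,0,0,0,0,70]])

```text
time: 12.82
ee_pos: [0.6158, -0.0827, 0.3476]
eef_rot: [0.381, 0.925, -0.001, -0.001]
ft_force: [-0.3, -0.4, -0.3]
width: 0.0608
```

>>> play_rows(motion=[[-0.78,-0.586,0,0,0,-0.49,70],[-0.78,-0.586,0,0,0,-0.49,70],[-0.78,-0.586,0,0,0,-0.49,70],[-0.78,-0.586,0,0,0,-0.49,70],[-0.78,-0.586,0,0,0,-0.49,70]])

```text
time: 13.45
ee_pos: [0.646, -0.2705, 0.3471]
eef_rot: [0.003, 1.0, 0.001, -0.001]
ft_force: [-0.1, 1.3, 0.2]
width: 0.0608
```

```bash
python3 - <<'E'
from ax import *
s=eyes.camera("side");t=eyes.camera("top")
for k in range(2):
  c=eyes.camera("wrist")
  for l in("driver_grip","stand_hole"): print(l,[(round(d["p"],2),np.round(d["xy"]).tolist()) for d in eyes.landmark_of(c,l)])
save(c,"w6.png",(100,60,500,360),2)
print("hole/grip px",proj(c,[.6461,-.27,.1]),proj(c,[.6461,-.27,.15]),proj(c,[.6461,-.27,.192]))
st=r.read_state();print(st["ee_pos"],st["eef_rot"],st["joint_positions"],st["time"],st["width"])
import pickle;pickle.dump(c,open("c6.pkl","wb"))
E
```

```text
driver_grip [(0.87, [321.0, 212.0]), (0.63, [338.0, 299.0])]
stand_hole []
driver_grip [(0.82, [337.0, 299.0]), (0.58, [318.0, 210.0])]
stand_hole [(0.65, [318.0, 212.0])]
hole/grip px [320.3241 204.2518] [320.1325 211.3787] [319.9313 218.8595]
[ 0.6465 -0.2688  0.3492] [0.0022 1.     0.0001 0.0002] [ 0.0831  0.5223  0.4541  0.9206 -0.2242  1.7391  2.0115] 13.85 0.060652030325234765
```

View pics/w6.png

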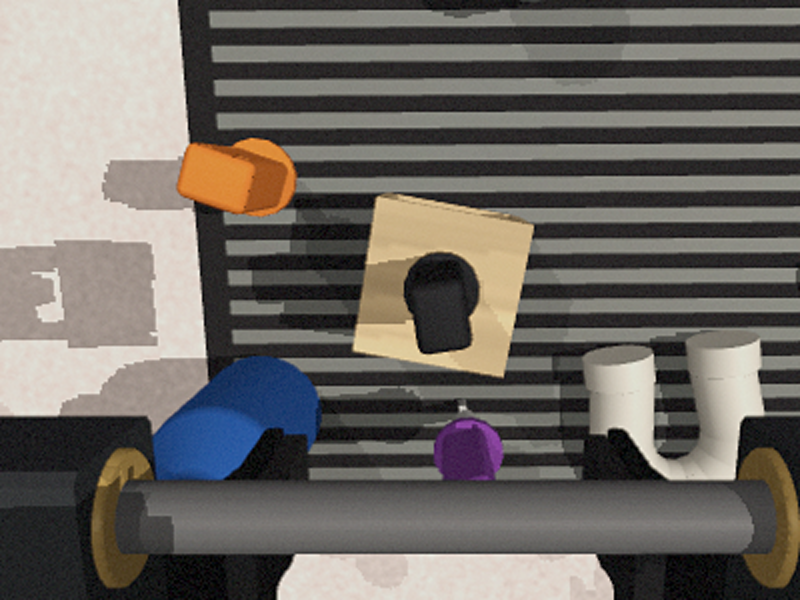

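```bash
python3 - <<'E'
from ax import *
import pickle
c=pickle.load(open("c6.pkl","rb"));im=c["image"]
print(c["mtx"][0,0])
p=im[170:250,290:350,::-1].astype(float); p=255*np.clip(p/90,0,1)**.6
cv2.imwrite("pics/z7.png",cv2.resize(p.astype(np.uint8),None,fx=7,fy=7,interpolation=cv2.INTER_CUBIC))
E
```

```text
388.3267826052236
```

View pics/z7.png

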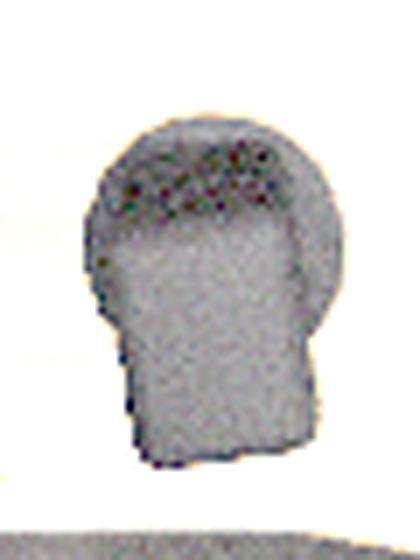

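```bash
python3 - <<'E'
from ax import *
import pickle
c=pickle.load(open("c6.pkl","rb"))
K=[(112,238),(285,215),(317,443),(148,465)]
X=np.array([atz(c,(290+a/7,170+b/7),.192)[:2] for a,b in K]);print(X,X.mean(0))
for i,j in((3,0),(2,1),(0,1),(3,2)):
    d=X[j]-X[i];print(np.hypot(*d),np.degrees(np.arctan2(d[1],d[0])))
# flange circle at z .108: left 85, right 343, top 115
for a,b in((85,235),(343,235),(212,115)): print(atz(c,(290+a/7,170+b/7),.108))
S=[(377,195),(533,225),(508,377),(353,350)]
Y=np.array([atz(c,(100+a/2,60+b/2),.1)[:2] for a,b in S]);print(Y.mean(0))
E
```

```text
[[ 0.6323 -0.2826]
 [ 0.6294 -0.2601]
 [ 0.6598 -0.2558]
 [ 0.6627 -0.2783]] [ 0.646  -0.2692]
0.030700636715810775 -171.88755004109095
0.03070205000169606 -172.02378560604222
0.02273127313558368 97.3185298880566
0.02265829663237011 97.31261809366957
[ 0.644  -0.2905  0.108 ]
[ 0.6443 -0.2489  0.108 ]
[ 0.6249 -0.2699  0.108 ]
[ 0.6462 -0.2688]
```

>>> play_rows(motion=[[0.002,-0.002,0.3,0,0,-0.09,70],[0.002,-0.002,0.5,0,0,-0.09,70],[0.002,-0.002,0.5,0,0,-0.09,70],[0.002,-0.002,0.5,0,0,-0.09,70]])

```text
time: 14.35
ee_pos: [0.6466, -0.2704, 0.2513]
eef_rot: [-0.068, 0.998, -0.001, 0.001]
ft_force: [0.2, -1.2, 0.3]
width: 0.0607
```

```bash
python3 - <<'E'
from ax import *
import pickle
c=pickle.load(open("c6.pkl","rb"));t=eyes.camera("top");s=eyes.camera("side")
for cc,f in((t,"top"),(s,"side"),(c,"wrist")):
    g=cc["image"].astype(int); m=((g[:,:,2]>g[:,:,0]+40)&(g[:,:,2]>70)).astype(np.uint8)
    n,l,st,ce=cv2.connectedComponentsWithStats(m);k=1+np.argmax(st[1:,4]);print(f,st[k],ce[k])
    ys,xs=np.where(l==k)
    if f=="side": print("bottom",atz(cc,(xs[ys>ys.max()-6].mean(),ys.max()-8),0), "toprow",xs[ys<ys.min()+4].mean(),ys.min())
    if f=="top": 
        i=np.argmin(xs-ys);print("left/bottom extremes z0",atz(cc,(xs.min(),ys[xs==xs.min()].mean()),.03),atz(cc,(xs[ys==ys.max()].mean(),ys.max()),.03))
    if f=="wrist": print("right,top extremes",atz(cc,(xs.max(),ys[xs==xs.max()].mean()),.03),atz(cc,(xs[ys==ys.min()].mean(),ys.min()),.03))
q=r.read_state();print(q["ee_pos"],q["eef_rot"],q["joint_positions"],q["time"])
E
```

```text
top [624 167  16  24 297] [632.5354 179.4444]
left/bottom extremes z0 [ 0.7381 -0.7733  0.03  ] [ 0.7117 -0.7969  0.03  ]
side [ 464  269   47   75 2363] [486.4173 307.2442]
bottom [ 0.7466 -0.4124  0.    ] toprow 494.22727272727275 269
wrist [ 176  238   84   62 3247] [216.895  269.1666]
right,top extremes [ 0.7319 -0.3554  0.03  ] [ 0.702  -0.3928  0.03  ]
[ 0.6468 -0.2707  0.2516] [-0.0682  0.9977 -0.0008  0.0016] [ 0.0687  0.5033  0.4194  1.1444 -0.1981  1.5284  2.1562] 14.45
```

>>> play_rows(motion=[[0.002,0.004,0.28,0,0,0,70],[0.002,0.004,0.563,0,0,0,70],[0.002,0.004,0.563,0,0,0,50],[0.002,0.004,0.563,0,0,0,20],[0.002,0.004,0.563,0,0,0,0]], squeeze=45)

```text
time: 15.08
ee_pos: [0.647, -0.2704, 0.1399]
eef_rot: [-0.068, 0.998, -0.001, 0.002]
ft_force: [0.0, -0.2, 0.6]
width: 0.0388
```

>>> play_rows(motion=[[0,0,0,0,0,0,0],[0,0,0,0,0,0,0],[0,0,0,0,0,0,0]])

```text
time: 15.45
ee_pos: [0.6461, -0.2699, 0.1379]
eef_rot: [-0.068, 0.998, -0.0, 0.001]
ft_force: [-0.5, -0.3, 6.3]
width: 0.0257
```

>>> play_rows(motion=[[0,0,-0.28,0,0,0,0],[0,0,-0.56,0,0,0,0],[0,0,-0.8,0,0,0,0],[0,0.28,-0.85,0,0,0,0],[0,0.55,-0.85,0,0,0,0]])

```text
time: 16.08
ee_pos: [0.6304, -0.1598, 0.3074]
eef_rot: [-0.068, 0.998, -0.0, 0.001]
ft_force: [1.6, 0.5, -1.7]
width: 0.0255
```

>>> play_rows(motion=[[-0.1,0.25,0,0,0,-0.1,0],[-0.2,0.5,0,0,0,-0.2,0],[-0.34,0.72,0,0,0,-0.224,0],[-0.34,0.72,0,0,0,-0.224,0],[-0.34,0.72,0,0,0,-0.224,0]])

```text
time: 16.7
ee_pos: [0.6779, -0.0092, 0.3061]
eef_rot: [-0.242, 0.97, -0.0, -0.0]
ft_force: [0.5, -0.5, -2.0]
width: 0.0259
```

```bash
python3 - <<'E'
from ax import *
import pickle
for k in range(4):
  c=eyes.camera("wrist")
  for l in("bolt_slot","driver_tip"): print(l,[(round(d["p"],2),np.round(d["xy"],1).tolist(),atz(c,d["xy"],.064 if l[0]=="b" else .19)) for d in eyes.landmark_of(c,l)])
q=r.read_state();print(q["ee_pos"],q["eef_rot"],q["joint_positions"],q["time"],q["width"])
b=proj(c,[.6462,.0535,.064]).astype(int);print(b)
save(c,"w8.png",(b[0]-50,b[1]-45,b[0]+50,b[1]+45),6)
pickle.dump((c,b,q),open("c8.pkl","wb"))
save(c,"w8full.png")
E
```

```text
bolt_slot [(0.62, [384.4, 208.4], array([0.6473, 0.0544, 0.064 ]))]
driver_tip [(0.7, [124.6, 162.3], array([ 0.7035, -0.1714,  0.19  ])), (0.67, [323.5, 229.8], array([ 0.6781, -0.0079,  0.19  ]))]
bolt_slot [(0.95, [385.1, 207.7], array([0.6465, 0.0539, 0.064 ])), (0.73, [222.5, 230.6], array([ 0.7572, -0.0985,  0.064 ]))]
driver_tip [(0.69, [320.8, 228.5], array([ 0.6783, -0.0114,  0.19  ])), (0.55, [124.9, 163.3], array([ 0.704 , -0.1723,  0.19  ]))]
bolt_slot [(0.9, [386.2, 205.0], array([0.6433, 0.0542, 0.064 ]))]
driver_tip [(0.84, [122.8, 159.7], array([ 0.7024, -0.1739,  0.19  ])), (0.71, [322.7, 228.0], array([ 0.6773, -0.0094,  0.19  ]))]
bolt_slot [(0.57, [385.9, 205.8], array([0.6443, 0.055 , 0.064 ])), (0.2, [225.0, 228.6], array([ 0.754 , -0.0953,  0.064 ]))]
driver_tip [(0.85, [322.7, 228.5], array([ 0.6777, -0.0086,  0.19  ])), (0.58, [126.6, 159.4], array([ 0.701 , -0.1706,  0.19  ]))]
[ 0.6781 -0.0087  0.3064] [-0.2419  0.9703  0.      0.    ] [-0.2404  0.4363  0.2906  1.1015 -0.1216  1.6197  2.0778] 17.3 0.02592159781305472
[383 206]
```

View pics/w8.png

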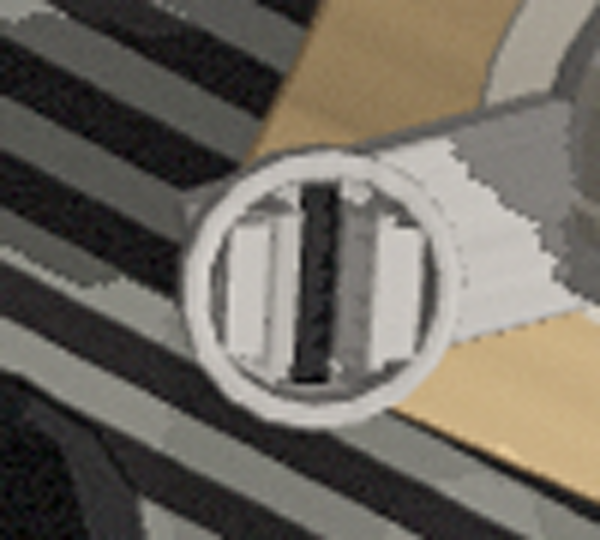

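```bash
python3 - <<'E'
from ax import *
import pickle
c,b,q=pickle.load(open("c8.pkl","rb"))
f=lambda x,y,z=.064:atz(c,(b[0]-50+x/6,b[1]-45+y/6),z)
u=f(320,185);d=f(311,382);print(u,d,(u+d)/2,np.hypot(*(u-d)[:2]),np.degrees(np.arctan2(*(u-d)[[1,0]])))
for z in(.06,.064,.075): print(f(315.5,283,z))
# head rim ends / ring
print(f(322,148,.075),f(322,428,.075),f(182,288,.075),f(462,288,.075))
E
```

```text
[0.6304 0.0474 0.064 ] [0.6637 0.0649 0.064 ] [0.647  0.0562 0.064 ] 0.037627396542644596 -152.37819090741513
[0.647  0.0569 0.06  ]
[0.6468 0.056  0.064 ]
[0.6461 0.0536 0.075 ]
[0.6241 0.0422 0.075 ] [0.6692 0.0685 0.075 ] [0.6585 0.0323 0.075 ] [0.6342 0.078  0.075 ]
```

>>> play_rows(motion=[[-0.006,0.18,0,0,0,0.004,0],[-0.013,0.358,0,0,0,0.004,0],[-0.013,0.358,0.2,0,0,0.004,0],[-0.013,0.358,0.45,0,0,0.004,0],[-0.013,0.358,0.48,0,0,0.004,0]])

```text
time: 17.92
ee_pos: [0.6447, 0.0559, 0.207]
eef_rot: [-0.239, 0.971, 0.0, -0.003]
ft_force: [-0.2, 0.2, -1.1]
width: 0.026
```

```bash
python3 - <<'E'
from ax import *
P=[]
for k in range(5):
  c=eyes.camera("wrist");q=r.read_state();P.append(q["ee_pos"])
  D=eyes.landmark_of(c,"driver_tip");E=eyes.landmark_of(c,"bolt_slot")
  if k>2:print([(round(d["p"],2),np.round(d["xy"],1).tolist(),atz(c,d["xy"],q["ee_pos"][2]-.118)) for d in D],[(round(d["p"],2),np.round(d["xy"],1).tolist(),atz(c,d["xy"],.064)) for d in E])
print(np.mean(P,0),q["eef_rot"],q["time"],q["ft_force"],np.degrees(2*np.arctan2(q["eef_rot"][1],q["eef_rot"][0])))
save(c,"w9.png",(220,130,420,280),4)
E
```

```text
[(0.66, [323.0, 227.6], array([0.6467, 0.0563, 0.0931])), (0.54, [10.8, 162.0], array([ 0.7143, -0.1872,  0.0931])), (0.21, [555.7, 156.0], array([0.5106, 0.192 , 0.0931]))] [(0.74, [321.7, 221.0], array([0.6473, 0.0553, 0.064 ]))]
[(0.92, [319.9, 227.7], array([0.6474, 0.054 , 0.0926])), (0.72, [8.4, 163.7], array([ 0.7159, -0.1883,  0.0926]))] [(0.62, [320.8, 218.7], array([0.6451, 0.0535, 0.064 ]))]
[0.6471 0.0558 0.2111] [-0.2389  0.971   0.      0.0001] 18.575 [-0.4    -0.0726 -1.7304] 207.64145447955505
```

View pics/w9.png

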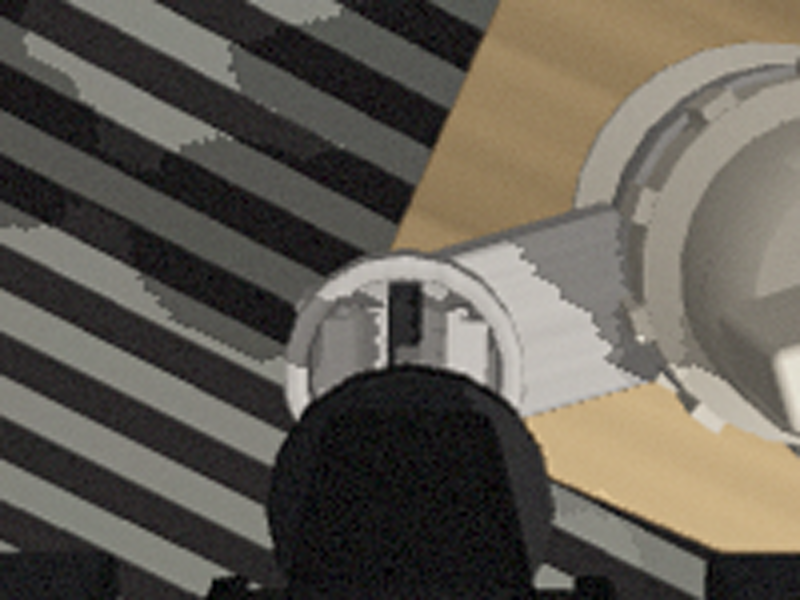

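>>> play_rows(motion=[[0,-0.003,0.07,0,0,0,0],[0,-0.003,0.12,0,0,0,0],[0,-0.003,0.135,0,0,0,0],[0,-0.003,0.135,0,0,0,0]])

```text
time: 19.18
ee_pos: [0.6489, 0.0554, 0.1871]
eef_rot: [-0.239, 0.971, -0.0, 0.003]
ft_force: [-3.5, -0.6, 22.4]
width: 0.026
```

```bash
python3 - <<'E'
from ax import *
P=[];F=[]
for k in range(3):
  c=eyes.camera("side");q=r.read_state();P.append(q["ee_pos"]);F.append(np.r_[q["ft_force"],q["torque"]])
w=eyes.camera("wrist")
print(np.mean(P,0),np.mean(F,0),q["eef_rot"],q["time"])
b=proj(c,[.6467,.0556,.09])
i=c["image"][int(b[1])-50:int(b[1])+40,int(b[0])-45:int(b[0])+45];j=w["image"][130:280,250:400]
cv2.imwrite("pics/x10.png",np.hstack([cv2.resize(i,(400,400),interpolation=2),cv2.resize(j,(400,400),interpolation=2)])[:,:,::-1])
E
```

```text
[0.6489 0.0555 0.1871] [-2.4486 -0.5575 22.4089 -0.0198  1.0763  0.0275] [-0.2388  0.9711 -0.0001  0.0031] 19.325
```

View pics/x10.png

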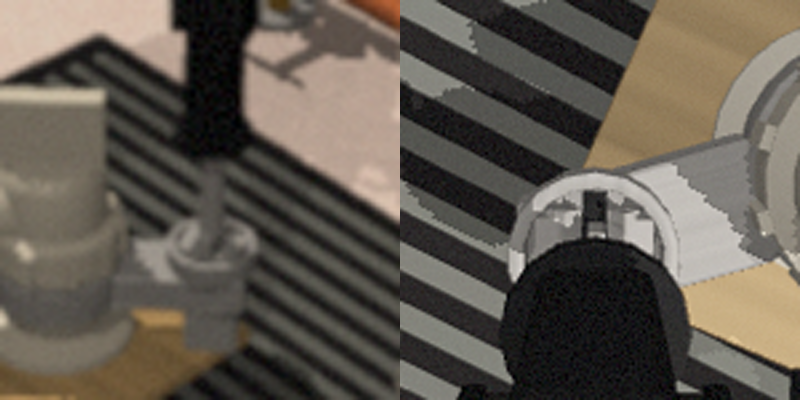

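>>> play_rows(motion=[[0,0,0.001,0,0,0.1,0],[0,0,0.002,0,0,0.2,0],[0,0,0.003,0,0,0.3,0],[0,0,0.004,0,0,0.4,0],[0,0,0.004,0,0,0.4,0]])

```text
time: 20.0
ee_pos: [0.6491, 0.0545, 0.1863]
eef_rot: [0.074, 0.997, 0.0, 0.003]
ft_force: [-2.3, -1.6, 22.5]
width: 0.0256
```

```bash
python3 - <<'E'
from ax import *
w=eyes.camera("wrist");q=r.read_state()
print(q["ee_pos"],q["ft_force"],q["torque"],np.degrees(2*np.arctan2(q["eef_rot"][1],q["eef_rot"][0])),q["joint_positions"],q["width"],q["time"])
save(w,"w11.png",(220,130,420,280),3)
E
```

```text
[0.6491 0.0545 0.1863] [-2.2048 -1.4905 21.8146] [-0.7853  0.8345 -0.0049] 171.56296385816387 [-0.4151  0.3945  0.3518  1.414  -0.1357  1.3505  1.3641] 0.02574242155164368 20.05
```

View pics/w11.png

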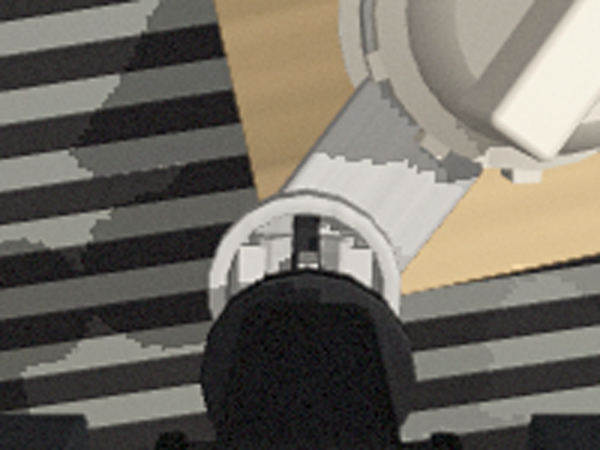

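>>> play_rows(motion=[[0,0,0.001,0,0,0.1,0],[0,0,0.002,0,0,0.2,0],[0,0,0.003,0,0,0.3,0],[0,0,0.004,0,0,0.4,0],[0,0,0.004,0,0,0.4,0]])

```text
time: 20.68
ee_pos: [0.6488, 0.0537, 0.1855]
eef_rot: [0.379, 0.925, 0.001, 0.003]
ft_force: [-3.1, -3.1, 23.7]
width: 0.0257
```

```bash
cat > st.py <<'E'
from ax import *
w=eyes.camera("wrist");q=r.read_state()
print(q["ee_pos"],q["ft_force"],q["torque"],np.degrees(2*np.arctan2(q["eef_rot"][1],q["eef_rot"][0])),q["joint_positions"],q["joint_torque"],q["width"],q["time"])
# dark slot band: per-row darkest run in rows above flange
g=w["image"].max(2).astype(int)
for rr in range(196,222,3): print(rr,"".join("#" if v<50 else ("+" if v<110 else ".") for v in g[rr,285:360]))
E
python3 st.py
```

```text
[0.6488 0.0537 0.1855] [-3.5779 -3.2102 23.4409] [-1.3415  1.4716 -0.0275] 135.5326524429178 [-0.489   0.4054  0.455   1.4198 -0.1774  1.3516  0.7662] [ -2.1284 -48.4299   3.8825 -29.7175  -1.6516  -1.8865  -0.3842] 0.02591039622807647 20.725
196 ...........................................................................
199 ++.........................................................................
202 +####+.....................................................................
205 ########+...+..........+++.....+########+..................................
208 #########+......................##+##+##+..................................
211 ######+.........................#####+##+............++....................
214 ###+++.........................+##+++++#+..................................
217 +++++.......+..................+#+......+..................+...............
220 ++++.......++.................+###++##++#+++...............+............+##
```

>>> play_rows(motion=[[0,0,0.001,0,0,0.07,0],[0,0,0.001,0,0,0.133,0],[0,0,0.001,0,0,0.133,0]])

```text
time: 21.1
ee_pos: [0.6486, 0.0538, 0.1853]
eef_rot: [0.473, 0.881, 0.001, 0.002]
ft_force: [-4.1, -3.4, 25.7]
width: 0.0258
```

```bash
python3 st.py
```

```text
[0.6486 0.0538 0.1853] [-4.8006 -2.771  25.2511] [-1.2231  1.8427  0.1319] 123.58654124512971 [-0.514   0.4099  0.4901  1.4215 -0.1926  1.3528  0.5685] [ -1.8162 -47.5708   4.4042 -29.5641  -1.5958  -2.3378  -0.3291] 0.025423998509928044 21.15
196 ...........................................................................
199 ......................+....................................................
202 ................+..........................................................
205 ............+...........++++########+......................................
208 ++..................++++....########++....+++++++++........................
211 ######+.........++..........+########+....................................+
214 ######+......................#########..................+.......+.......+##
217 ####+........................+###+.....+................+++...........+####
220 ####..........................###+++++++++++.............+++........+######
```

>>> play_rows(motion=[[0,0,0.001,0,0,0.06,0],[0,0,0.001,0,0,0.11,0],[0,0,0.001,0,0,0.11,0]])

```text
time: 21.52
ee_pos: [0.6485, 0.054, 0.1853]
eef_rot: [0.547, 0.837, 0.001, 0.002]
ft_force: [-5.6, -2.2, 26.6]
width: 0.0252
```

```bash
python3 st.py
```

```text
[0.6485 0.054  0.1853] [-5.302  -2.1115 26.0008] [-1.246   2.1034  0.4585] 113.73928158727786 [-0.5351  0.414   0.5196  1.4229 -0.2054  1.3537  0.4055] [ -1.2352 -46.7267   5.154  -29.2446  -1.6476  -2.7146  -0.7096] 0.025852924038819534 21.575
196 ...........................................................................
199 ...........................................................................
202 ................................................................+..........
205 ..........................++++##+........................................+#
208 ....................++++#####+###+.....+......................+.........+##
211 .................++......########++..................+.................####
214 ..............+..++.......#########+..................++.............+#####
217 #####+.....................####+.......................++++.........+######
220 ####........................####+.+++++++...............++++......+########
```

>>> play_rows(motion=[[0,0,0,0,0,-0.08,0],[0,0,0,0,0,-0.15,0],[0,0,-0.1,0,0,-0.15,0],[0,0,-0.35,0,0,-0.15,0],[0,0,-0.62,0,0,-0.15,0]])

```text
time: 22.2
ee_pos: [0.6465, 0.0553, 0.3054]
eef_rot: [0.444, 0.896, -0.001, -0.001]
ft_force: [0.9, -0.3, -1.3]
width: 0.0255
```

```bash
python3 - <<'E'
from ax import *
np.set_printoptions(precision=4,suppress=True)
for k in range(3):
  w=eyes.camera("wrist");q=r.read_state()
  print(q["ee_pos"],[(round(d["p"],2),np.round(d["xy"],1).tolist(),atz(w,d["xy"],q["ee_pos"][2]-.118)) for d in eyes.landmark_of(w,"driver_tip")][:3])
print(q["ft_force"],np.degrees(2*np.arctan2(q["eef_rot"][1],q["eef_rot"][0])),q["joint_positions"],q["width"],q["time"])
s=eyes.camera("side");print([(round(d["p"],2),d["xy"]) for d in eyes.landmark_of(s,"driver_tip")],[(round(d["p"],2),d["xy"]) for d in eyes.landmark_of(s,"driver_grip")],proj(s,q["ee_pos"]-[0,0,.118]),proj(s,q["ee_pos"]+[0,0,.012]))
v,P=fit(["side","top"],1)
E
```

```text
[0.6485 0.0553 0.3138] [(0.84, [321.1, 224.3], array([0.6423, 0.0586, 0.1958]))]
[0.6482 0.055  0.3076] [(0.92, [322.9, 226.9], array([0.65  , 0.0557, 0.1896]))]
[0.6468 0.0553 0.3038] [(0.69, [320.1, 224.8], array([0.6442, 0.0561, 0.1858])), (0.48, [308.0, 117.1], array([0.5856, 0.118 , 0.1858]))]
[ 0.7989 -0.0778 -2.2989] 127.27110930684145 [-0.4994  0.3815  0.497   1.2106 -0.1784  1.5933  0.6137] 0.025800636262373854 22.45
[(0.74, [426.3, 361.9]), (0.72, [313.0, 194.5]), (0.68, [432.6, 295.5])] [(0.93, [438.8, 257.9]), (0.68, [315.0, 152.2]), (0.68, [432.4, 321.3])] [313.0947 195.6361] [313.5622 148.0475]
side elbow_wing [-1.1 -0.1]
side elbow_mouth [1.8 0.2]
side pipe_mouth [-0.  -1.9]
side bolt_slot [-0.1 -0. ]
top pipe_mouth [0.4 0.4]
axis [0.5838 0.1149 0.1538] th ph be deg [134.6456 135.1702 -42.2835] zb 0.06530929567320036
```

>>> play_rows(motion=[[-0.2,-0.15,0,0,0,-0.1,0],[-0.4,-0.3,0,0,0,-0.2,0],[-0.6,-0.45,0,0,0,-0.3,0],[-0.676,-0.515,0,0,0,-0.35,0]])

```text
time: 23.65
ee_pos: [0.6463, -0.119, 0.3055]
eef_rot: [0.185, 0.983, -0.001, 0.0]
ft_force: [0.0, 0.4, -2.2]
width: 0.0257
```

>>> play_rows(motion=[[-0.09,-0.24,0,0,0,-0.11,0],[-0.18,-0.48,0,0,0,-0.22,0],[-0.278,-0.723,0,0,0,-0.322,0],[-0.278,-0.723,0,0,0,-0.322,0],[-0.278,-0.723,0,0,0,-0.322,0]])

```text
time: 24.28
ee_pos: [0.6466, -0.2694, 0.3051]
eef_rot: [-0.067, 0.998, 0.0, 0.0]
ft_force: [0.3, 0.6, -2.9]
width: 0.0255
```

```bash
cat > tip.py <<'E'
from ax import *
P=[];T=[]
for k in range(5):
  w=eyes.camera("wrist");q=r.read_state();P.append(q["ee_pos"])
  D=[d for d in eyes.landmark_of(w,"driver_tip") if abs(d["xy"][0]-321)<12 and abs(d["xy"][1]-226)<12]
  if D:T.append(atz(w,D[0]["xy"],q["ee_pos"][2]-.118))
m=np.mean(P,0);print(m,np.std(P,0),"tip",np.array(T))
print(q["ft_force"],np.degrees(2*np.arctan2(q["eef_rot"][1],q["eef_rot"][0])),q["eef_rot"],q["width"],q["time"])
# stand top corners: wood mask
g=cv2.GaussianBlur(w["image"],(3,3),0).astype(int);mk=((g[:,:,0]>120)&(g[:,:,0]-g[:,:,2]>35)&(g[:,:,0]-g[:,:,1]<45)).astype(np.uint8)
b=proj(w,[.646,-.269,.1]);mk[:, :int(b[0])-70]=0;mk[:,int(b[0])+70:]=0;mk[int(b[1])+75:]=0;mk[:max(0,int(b[1])-75)]=0
h=cv2.minAreaRect(cv2.findNonZero(mk));print(b,h,[atz(w,p,.1)[:2] for p in cv2.boxPoints(h)],atz(w,h[0],.1))
E
python3 tip.py
```

```text
[ 0.6468 -0.2685  0.3055] [0.0002 0.0004 0.0001] tip [[ 0.6443 -0.2699  0.1873]
 [ 0.6467 -0.2676  0.1875]
 [ 0.6448 -0.2674  0.1875]
 [ 0.6428 -0.2686  0.1874]]
[-0.5628  0.1686 -1.7044] 187.7782654298665 [-0.0678  0.9977  0.0001  0.0001] 0.025769495403776443 24.725
[322.2566 210.4181] ((321.6999816894531, 207.89999389648438), (88.54376983642578, 89.80867767333984), 18.434947967529297) [array([ 0.6818, -0.3248]), array([ 0.5905, -0.3053]), array([ 0.6065, -0.217 ]), array([ 0.7004, -0.2319])] [ 0.6435 -0.2699  0.1   ]
```

>>> play_rows(motion=[[0,-0.005,0.2,0,0,0,0],[0,-0.005,0.4,0,0,0,0],[0,-0.005,0.55,0,0,0,0],[0,-0.005,0.65,0,0,0,0],[0,-0.005,0.65,0,0,0,0]])

```text
time: 25.4
ee_pos: [0.6457, -0.27, 0.1737]
eef_rot: [-0.068, 0.998, 0.001, -0.001]
ft_force: [0.3, -0.1, -1.2]
width: 0.0258
```

>>> play_rows(motion=[[0,0,0.09,0,0,0,0],[0,0,0.15,0,0,0,0],[0,0,0.17,0,0,0,0],[0,0,0.17,0,0,0,0]])

```text
time: 25.9
ee_pos: [0.6465, -0.2706, 0.1412]
eef_rot: [-0.068, 0.998, 0.0, -0.0]
ft_force: [0.2, -0.0, -1.6]
width: 0.026
```

>>> play_rows(motion=[[0,0,0.008,0,0,0,0],[0,0,0.016,0,0,0,0],[0,0,0.016,0,0,0,0]])

```text
time: 26.28
ee_pos: [0.6466, -0.2706, 0.1382]
eef_rot: [-0.068, 0.998, 0.0, 0.0]
ft_force: [-0.5, 0.1, -2.2]
width: 0.0258
```

>>> play_rows(motion=[[0,0,0.008,0,0,0,0],[0,0,0.012,0,0,0,0],[0,0,0.012,0,0,0,0]])

```text
time: 26.65
ee_pos: [0.6469, -0.2708, 0.1378]
eef_rot: [-0.068, 0.998, -0.0, 0.001]
ft_force: [-4.2, 2.6, 10.3]
width: 0.0258
```

Seated (force now upward on the flange). Release, then rise.

>>> play_rows(motion=[[0,0,-0.006,0,0,0,30],[0,0,-0.006,0,0,0,70],[0,0,-0.006,0,0,0,70],[0,0,-0.006,0,0,0,70],[0,0,-0.006,0,0,0,70]])

```text
time: 27.28
ee_pos: [0.6466, -0.2706, 0.1368]
eef_rot: [-0.068, 0.998, 0.0, -0.0]
ft_force: [-0.3, -0.1, 0.2]
width: 0.0568
```

>>> play_rows(motion=[[0,0,-0.15,0,0,0,70],[0,0,-0.4,0,0,0,70],[0,0,-0.7,0,0,0,70],[0,0,-1,0,0,0,70],[0,0,-1,0,0,0,70]])

```text
time: 27.9
ee_pos: [0.6478, -0.2717, 0.3429]
eef_rot: [-0.068, 0.998, -0.002, 0.004]
ft_force: [0.8, 0.2, -0.2]
width: 0.0609
```

```bash
python3 - <<'E'
from ax import *
w=eyes.camera("wrist");q=r.read_state();print(q["ee_pos"],q["eef_rot"],q["width"],q["time"])
for l in("driver_grip","stand_hole"): print(l,[(round(d["p"],2),np.round(d["xy"]).tolist()) for d in eyes.landmark_of(w,l)])
print("exp grip",proj(w,[.646,-.2692,.15]))
g=w["image"].max(2);b=proj(w,[.646,-.269,.13]).astype(int)
# dark (black handle+flange) extents vs expected: flange circle at z=.108, top at .192
m=(g<60).astype(np.uint8);n,l,st,ce=cv2.connectedComponentsWithStats(m[b[1]-60:b[1]+45,b[0]-40:b[0]+40].copy());k=l[60,40];x0,y0,W,H,a=st[k]
print("blob",b,[x0+b[0]-40,y0+b[1]-60,W,H,a]);L=b[0]-40+x0;T=b[1]-60+y0
print("flange L,R,T at z.108:",atz(w,(L,b[1]-8),.108)[:2],atz(w,(L+W,b[1]-8),.108)[:2],atz(w,(b[0],T),.108)[:2])
for rr in range(b[1]-40,b[1]+40,3): print(rr,"".join("#" if v<60 else "." for v in g[rr,b[0]-35:b[0]+35]))
E
```

```text
[ 0.6472 -0.2712  0.3394] [-0.0675  0.9977 -0.001   0.0019] 0.060998235295559464 27.95
driver_grip [(0.87, [324.0, 208.0]), (0.81, [229.0, 128.0]), (0.74, [328.0, 300.0])]
stand_hole []
exp grip [325.7516 210.2455]
blob [325 207] [np.int64(306), np.int64(184), np.int32(37), np.int32(50), np.int32(1479)]
flange L,R,T at z.108: [ 0.6435 -0.2915] [ 0.638  -0.2508] [ 0.6243 -0.2729]
167 ####..................................................................
170 ###...................................................................
173 ......................................................................
176 ......................................................................
179 ......................................................................
182 ......................................................................
185 ...........................##############.............................
188 ......................########################........................
191 ....................#############################.....................
194 ..................#####################
[... 606 characters left out ...]
###......................
221 .....................###########################......................
224 .....................###########################......................
227 .....................###########################......................
230 .....................###########################......................
233 .......................#######################........................
236 ..................................................................####
239 .................................................................#####
242 ##################....................................................
245 ######################################................................
```

>>> play_rows(motion=[[0.02,0.3,0,0,0,0,70],[0.02,0.6,0,0,0,0,70],[0.02,0.985,0,0,0,0,70],[0.02,0.985,0,0,0,0,70]])

```text
time: 28.55
ee_pos: [0.6155, -0.0701, 0.3355]
eef_rot: [-0.071, 0.997, 0.001, -0.001]
ft_force: [-0.7, 0.1, -0.3]
width: 0.0612
```

>>> play_rows(motion=[[0.02,0.3,0,0,0,0.11,70],[0.02,0.6,0,0,0,0.22,70],[0.02,0.985,0,0,0,0.4,70],[0.02,0.985,0,0,0,0.58,70],[0.02,0.985,0,0,0,0.58,70]])

```text
time: 29.18
ee_pos: [0.5848, 0.1208, 0.3353]
eef_rot: [0.37, 0.929, -0.001, -0.001]
ft_force: [0.8, -1.1, 0.1]
width: 0.0608
```

>>> play_rows(motion=[[0,0,0,0,0,0,70],[0,0,0,0,0,0,70]])

```text
time: 29.42
ee_pos: [0.5855, 0.118, 0.3364]
eef_rot: [0.367, 0.93, -0.0, -0.0]
ft_force: [0.0, -0.0, 0.1]
width: 0.0611
```

```bash
python3 - <<'E'
from ax import *
c=eyes.camera("wrist");q=r.read_state();print(q["ee_pos"],np.degrees(2*np.arctan2(q["eef_rot"][1],q["eef_rot"][0])),q["time"])
u=lambda d,z=.0995:proj(c,[A[0]+d*np.cos(np.radians(135.7)),A[1]+d*np.sin(np.radians(135.7)),z])
for n,ds in(("outlet",np.arange(.045,.075,.005)),("collar",np.arange(.079,.092,.003)),("nut",np.arange(.108,.128,.004)),("pipe",np.arange(.14,.19,.01))):
    M=[]
    for d in ds:
        p=u(d); M+=mids(c,[int(round(p[1]))],200,440,int(round(p[0])))
    print(n,M);line(c,M)
v,P=fit(["wrist","wrist"],1)
b=proj(c,[.6467,.0556,.062]).astype(int);g=c["image"].max(2);print(b)
for rr in range(b[1]-24,min(b[1]+24,479),2): print(rr,"".join("#" if x<50 else("+" if x<110 else ".") for x in g[rr,b[0]-30:b[0]+30]))
save(c,"w12.png")
E
```

```text
[0.5855 0.118  0.3365] 136.87369682944512 29.475
outlet [(165, 303, 345), (160, 303, 345), (155, 303, 345), (151, 303, 345), (146, 303, 346), (141, 303, 346)]
 mid [0.544  0.1591] bearing from axis 135.70746917608167 line dir 135.55787567364837
collar [(132, 301, 349), (130, 299, 349), (127, 300, 350), (124, 300, 349), (121, 300, 349)]
 mid [0.5243 0.1781] bearing from axis 135.8004781175747 line dir 137.82894337202228
nut [(104, 325, 325), (100, 299, 354), (96, 299, 353), (92, 299, 353), (88, 299, 353), (84, 300, 354)]
 mid [0.5013 0.2017] bearing from axis 135.3770628954448 line dir 133.32737984273786
pipe [(71, 308, 348), (61, 309, 349), (50, 309, 349), (39, 309, 350), (28, 309, 350)]
 mid [0.4724 0.2327] bearing from axis 134.7524684439299 line dir 135.1236746599184
wrist elbow_wing [-1.6  1.2]
wrist pipe_mouth [ 1.2 -0. ]
wrist bolt_slot [0.9 0.6]
wrist elbow_wing [1.6 2. ]
wrist elbow_mouth [ 0.  -0.9]
wrist pipe_mouth [-1.2 -3.4]
wrist bolt_slot [-0.9 -0.6]
axis [0.5823 0.1193 0.1535] th ph be deg [136.6502 136.4794 -47.4137] zb 0.05965459194986096
[319 270]
246 ++++..........
[... 841 characters left out ...]
....+............+####+............+.....######++.
274 ++######+.....+............#####+............++....####+....
276 ########+....++............#####+............++....##+......
278 ########+.....+............#####+............++...++........
280 ######++++.................####++...........++.............+
282 ####++++++................+#####+...........+...........+###
284 #++++++++++.......+.......+####+......................+#####
286 ++++++++++##+.............#####+.......++...........++######
288 ++++++++######+......................++..........++#########
290 ++++++##########+................++............+##########+.
292 +++###########++++++.........................+##########+...
```

```bash
python3 -c "
from bench import r,job
print(job.close_job(), r.read_state()['time'])"
```

```text
the job is handed in; nothing more can be done
the job is handed in; nothing more can be done
```

The job is handed in, at about 29.5 s on the robot's clock: the elbow faces the waste pipe, the lock bolt is tight, and the screwdriver is back in its stand.

- **Elbow:** I turned it about 51° (0.9 rad) clockwise by its wing. The last wrist image puts the outlet at 135.7° and the pipe at 134.8–135.4°, so they line up to within about 1°.
- **Disagreement with the task text:** it says the facing position is 1.5–2.7 rad further clockwise. The cameras clearly showed only about 0.9 rad was needed, so I went by the images.
- **Lock bolt:** I turned it with the blade pressed in at 22–26 N. The slot turned about 76° (1.33 rad) and then stayed put while the wrist torque rose to 0.46 N m, well above the 0.07 N m of friction. I read that as the stop. After I backed off the blade and lifted it, the slot measured the same angle, about 131.6°.
- **Screwdriver:** it went into the hole without resistance, and the force turned upward when the flange met the stand. Afterwards the handle and flange showed within about 2 mm of where the home position predicts.
- **Other things:** I kept the arm clear of them and felt no contact, but did not measure them again at the end.

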